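# Close the casting frame with the 8 mm board

### The job

The casting frame round the clay skull still lacks its front board. Three boards that look alike stand in the rack: pinch them where they stand to find the one that is 8 mm thick, the only one that fits, take it out and guide it down into the grooves of the frame's two front posts until it stands fully home on the base, then let go. Lower it gently by hand all the way, feeling for the grooves instead of forcing or dropping it; leave the other two boards in the rack, and do not disturb the skull or the tools lying about.

Things in the scene. Friction and masses are not known exactly. Their poses are not given: they have to be found in the camera images.
- frame: casting frame fixed to the table: 200 x 164 mm plywood base, 8 mm thick, with low walls (tops 50 mm over the table) at both sides and back, open in front. Origin: on the table under the nominal middle of the front opening, where the board belongs (its centre then 45.5 mm, its top 83 mm over the table). Own x points from the front into the frame, y along the opening, z up
- front_gap (a point): fixed point of the frame, straight above its origin at the height of the flat post tops (48 mm over the table). Two short wooden posts, middles 57 mm to either side along y, have facing upright grooves down to the base: 9.8 mm wide along x, too narrow for the thicker boards, 12 mm of wood before and behind, 126 mm between groove ends. Axes as the frame
- post_range (a point): same point. The two posts are one stiff pair set by hand along the frame's x: both grooves lie anywhere up to 8 mm before or behind this point, the same for both and not reported. The setting does not shift under the forces of this job. Find it by feel
- rack: board rack fixed to the table, origin under its middle: 145 (own x) x 142 mm, base 8 mm thick. Three places at -55, 0, +55 mm along x, 18 mm wide, between teeth (tops 33 mm up) that stand over 43 mm to either side (y), so a board's middle is free for fingers; end rails 38 mm high. Boards have thickness along x, tops 83 mm over the table
- board_a_mid (a point): one of three plywood boards, 120 mm long (own y) and 75 mm high (own z), alike but for thickness (own x): 8, 11 and 13.5 mm, one of each; which is which is not told, and their places change. Stands loose on its long edge in the rack. This point is its very centre, half-way up, 37.5 mm over its lower edge. About 0.1 kg
- board_b_mid (a point): one of three plywood boards, 120 mm long (own y) and 75 mm high (own z), alike but for thickness (own x): 8, 11 and 13.5 mm, one of each; which is which is not told, and their places change. Stands loose on its long edge in the rack. This point is its very centre, half-way up, 37.5 mm over its lower edge. About 0.1 kg
- board_c_mid (a point): one of three plywood boards, 120 mm long (own y) and 75 mm high (own z), alike but for thickness (own x): 8, 11 and 13.5 mm, one of each; which is which is not told, and their places change. Stands loose on its long edge in the rack. This point is its very centre, half-way up, 37.5 mm over its lower edge. About 0.1 kg
- clay_skull: small hand-modelled clay skull, 83 x 56 x 59 mm, fragile, standing loose on the frame's base with its middle about 95 mm behind the front opening, top 67 mm over the table; origin under its middle
- desk_lamp: gooseneck desk lamp, fixed: round base from 0.45 to 0.56 m in world x and 0.16 to 0.28 m in y, neck rising there to 0.33 m and head at x 0.56 to 0.65, y 0.22 to 0.31, 0.20 to 0.34 m high. Keep the arm and gripper clear of it: come to the rack from its right or over the robot's side
- slate_rib: dark oval hardwood rib, 58 x 92 x 7 mm; a bystander lying loose on the table, origin under its middle
- needle_tool: pin tool with a grey ribbed grip, 14 x 110 x 13 mm; a bystander lying loose on the table, origin under its middle

How it is judged:
By the outcome, as a careful person would: the job done as asked, in the order asked, and still so for the second after the job is handed in, with the robot touching nothing.
It also fails if it takes over 67 s, if anything falls off the work surface, if the arm or the gripper's body presses on something with over 40 N, if the wrist force passes 120 N, or if a joint passes its speed limit or range.

### The arm

A 7-joint arm with a two-finger parallel gripper is mounted at the origin on a cart in front of the work surface, level with it; the furniture and walls round the work are solid. World frame = base frame: x ahead of the robot, y to its left, z up, the work surface at z = 0. Lengths are in m, angles in rad, forces in N, time in s.
With the tool pointing down it reaches from about 0.4 to 0.875 m from the base axis. Payload 19.3 kg.
Tool frame: the origin (TCP) lies midway between the tips of the shut fingers; the grasp point (between the pads) lies 19 mm behind it; z points along the fingers, y is the line along which they close (so a half turn about z gives the same grasp; the last joint's range is limited). The gripper opens to 85 mm and grips with 20 to 120 N. Pads are 22 mm wide; open, the fingers measure 114 mm over their backs; the gripper's body (76 mm by 85 mm) begins 54 mm behind the grasp point. The pads swing forward as they close: fully open they stand 13 mm farther back than shut.
Start: joints at [-1.413, 0.521, -0.036, 1.599, 0.021, 1.021, -0.113], TCP at [0.141, 0.609, 0.231] pointing down, gripper open.
Joint ranges: [-2.91, 2.91], [-0.3, 2.13], [-1.5, 1.42], [0.17, 2.43], [-1.26, 4.41], [0.16, 1.93], [-2.52, 2.52]. Speed limits (rad/s): [1.89, 1.89, 2.39, 2.39, 3.01, 3.01, 3.01].

### API

Orientations are given as [roll, pitch, yaw] about the fixed x, y, z axes, in that order (R = Rz(yaw) Ry(pitch) Rx(roll)).
In Python, from workcell import bot gives the robot as it stands.
- The arm moves only by the tool move_arm, never from a script. Its argument "series" is a list of rows, each a list of 3 entries, a list of its own where there are three numbers: the shift along the tool's x, y, z in cm, then the turn, a rotation vector about the tool's x, y, z in rad, then the opening in per cent of the stroke, from 0 (shut) to 100 (fully open). A call has 1 to 20 rows; each row is the pose to reach, as a shift and turn from the pose commanded when the call began, along the tool's axes at that moment; what a row does not reach only later rows make up. A row lasts 1/12 s, in which the tool goes at most 41.7 mm and 7.16 degrees, less where a joint would pass 70% of its speed; a pose out of reach is approached as far as the arm can. A call with a gripper value outside its range is refused whole. The fingers move at their own pace and stop on an object; "squeeze" is the grip in N (left out, the last holds). Time passes only in rows, so rows that repeat a pose let the fingers close. It gives the time, the measured TCP pose, the force, the opening and the grip force at its end, in the units of the state.
- bot.observe(): the state, without advancing time (a new reading comes with each control period).
- bot.grab_frame(name): name is "scene" or "top"; returns (picture, depth): 384x512x3 uint8, red, green, blue; 384x512 float32, m along the optical axis (not along the pixel's ray), 0 where there is no reading.
- bot.camera_params(name): a dict with "fovy" (degrees; the focal length in pixels is half the picture's height over the tangent of half this angle, whatever the lens; pixels are square), "cx", "cy" (the principal point, pixels), "dist_coeffs" ([k1, k2, p1, p2, k3] as OpenCV has them; the pictures are not rectified), "R" (3x3) and "t" (3): a world point X has camera coordinates R X + t. Camera axes: x right, y down, z forward; pixel columns grow to the right and rows downward; lengths in m; the calibration is good to about 2 mm. A picture is of the moment at which its call begins. camera_params takes no time and is no camera call.
- bot.job_done(): hands the job in; it is judged then, once.
Trained networks look in the newest picture that a camera, given by its name, has taken for a name from the list of things; names that differ only in an ending like _2 or _b are one class to them, and where a whole thing is asked for, a point or a joint stands for the part that bears it (a point fixed in the world has none). Each returns a list of dicts, best first, with "conf" (0 to 1); they miss things now and then, are a little off and sometimes report something else, mostly with a low value. They report only what shows in the picture. A call takes as long as a camera call.
- bot.find_in(camera, thing): "bbox" ([left, top, right, bottom] in pixels, round what is visible of it).
- bot.trace(camera, thing): "mask" (384x512 bool, what is visible of it) and "bbox" ([left, top, right, bottom] in pixels, round what is visible of it).
The state is a dict: "clock": time; "qpos": joint angles; "qd": joint speeds; "joint_efforts": joint torques, N m; "position": TCP position; "tool_rot": TCP orientation; "force": force on the tool from outside, world axes, zero at the start; "moment": the same for the moment, N m; "grip_width": finger opening in m; "finger_force": force on a finger pad.
Only numpy, scipy, OpenCV 4.12 (cv2) and the standard library are available. Lean on these libraries where they do the work, as an engineer would, in place of code of your own. Each camera call takes 0.05 s, during which the arm holds its last target. There are 200 camera calls.

## Working session

There is one attempt and no reset: what is moved stays moved. The work goes in short steps, Python scripts to look and compute and a tool call to move; the robot and the scene stay as the last step left them, time stands still between calls to the robot, and variables do not carry over. Pictures are saved under pics/ and viewed, at most 10 in all, crops included, and the job is handed in when it is done.

Besides the shell and the picture viewer there is one more tool, called after "Request:" as name([rows], argument=value, ...), one row to a line, values as JSON. move_arm: Moves the arm, as the interface text tells. Its arguments: {"type":"object","properties":{"series":{"type":"array"},"squeeze":{"type":"number"}},"required":["series"]}

```bash
mkdir -p pics; cat > h.py <<'E'
from workcell import bot
import numpy as np, cv2
def cam(n):
    p=bot.camera_params(n); f=192/np.tan(np.radians(p['fovy'])/2)
    K=np.array([[f,0,p['cx']],[0,f,p['cy']],[0,0,1]]); return K,np.array(p['dist_coeffs'],float),np.array(p['R']),np.array(p['t'])
def cloud(n,d):
    K,D,R,t=cam(n); v,u=np.mgrid[0:384,0:512]
    q=cv2.undistortPoints(np.stack([u,v],-1).reshape(-1,1,2).astype(float),K,D).reshape(-1,2)
    z=d.reshape(-1,1); P=np.hstack([q*z,z]); return ((P-t)@R).reshape(384,512,3)
E
python3 - <<'E'
from h import *
s=bot.observe(); print({k:np.round(v,3) for k,v in s.items()})
for n in('scene','top'):
    p,d=bot.grab_frame(n); cv2.imwrite(f'pics/{n}.png',p[:,:,::-1]); np.save(n+'.npy',d); np.save(n+'_p.npy',p)
    K,D,R,t=cam(n); print(n,K[0,0],-R.T@t,R[2],D)
    for th in ['frame','rack','board_a_mid','clay_skull','slate_rib','needle_tool']:
        for r in bot.trace(n,th)[:4]:
            m=r['mask']&(d>0); P=cloud(n,d)[m]
            print(n,th,round(r['conf'],2),r['bbox'],np.round(np.median(P,0),3),np.round(np.percentile(P,[3,97],axis=0),3).tolist())
E
```

```text
{'clock': np.float64(0.0), 'qpos': array([-1.413,  0.522, -0.036,  1.6  ,  0.021,  1.021, -0.113]), 'qd': array([ 0.001, -0.001,  0.001,  0.001, -0.001,  0.001, -0.001]), 'joint_efforts': array([-1.0000e-03, -9.2711e+01,  1.9800e+00, -3.6994e+01,  1.8000e-02,
        8.0000e-03,  0.0000e+00]), 'position': array([0.141, 0.609, 0.231]), 'tool_rot': array([-3.14 ,  0.   ,  2.914]), 'force': array([-0.61 , -0.111, -0.6  ]), 'moment': array([ 0.045,  0.008, -0.016]), 'finger_force': np.float64(0.0), 'grip_width': np.float64(0.086)}
scene 371.2460524880174 [-0.08126969 -0.54865653  0.507038  ] [ 0.71080396  0.50305367 -0.49162459] [-0.03283221  0.          0.          0.          0.        ]
scene frame 0.85 [290.0, 194.8, 364.7, 237.2] [ 0.639 -0.265  0.032] [[0.563, -0.324, 0.006], [0.665, -0.178, 0.051]]
scene frame 0.54 [310.4, 202.4, 335.8, 226.0] [ 0.592 -0.247  0.048] [[0.574, -0.264, 0.008], [0.643, -0.215, 0.067]]
scene rack 0.87 [165.4, 186.7, 239.9, 218.4] [0.511 0.005 0.026] [[0.461, -0.001, 0.003], [0.595, 0.14, 0.039]]
scene board_a_mid 0.88 [203.0, 163.2, 235.6, 195.4] [0.58
[... 834 characters left out ...]
 [192.6, 178.4, 234.7, 184.8] [0.586 0.073 0.079] [[0.582, 0.016, 0.018], [0.597, 0.131, 0.087]]
top clay_skull 0.88 [302.5, 162.6, 321.6, 186.1] [ 0.61  -0.233  0.054] [[0.581, -0.259, 0.011], [0.652, -0.213, 0.067]]
top slate_rib 0.87 [342.0, 187.1, 373.6, 206.4] [ 0.548 -0.39   0.007] [[0.524, -0.428, 0.002], [0.574, -0.351, 0.011]]
top slate_rib 0.17 [282.4, 153.0, 335.2, 219.8] [ 0.568 -0.235  0.01 ] [[0.485, -0.313, 0.005], [0.668, -0.159, 0.051]]
top needle_tool 0.61 [339.8, 156.3, 358.2, 167.4] [ 0.661 -0.376  0.011] [[0.655, -0.404, -0.0], [0.672, -0.341, 0.017]]
top needle_tool 0.36 [281.5, 155.0, 337.7, 220.1] [ 0.567 -0.235  0.009] [[0.485, -0.311, 0.004], [0.667, -0.159, 0.051]]
```

View zooms.

```bash
python3 - <<'E'
from h import *
p=np.load('top_p.npy')[:,:,::-1]; q=np.load('scene_p.npy')[:,:,::-1]
a=cv2.resize(p[140:235,175:385],(798,361),interpolation=cv2.INTER_CUBIC)
cv2.imwrite('pics/topz.png',a)
cv2.imwrite('pics/scz.png',cv2.resize(q[150:290,150:410],(780,420),interpolation=cv2.INTER_CUBIC))
d=np.load('top.npy');C=cloud('top',d); S=cloud('scene',np.load('scene.npy'))
for nm,c in(('top',C),('scene',S)):
  # rack area boards
  m=(c[...,0]>.43)&(c[...,0]<.63)&(c[...,1]>-.01)&(c[...,1]<.16)&(c[...,2]>.06)&(c[...,2]<.1)
  for lo in np.arange(.43,.63,.02):
    k=m&(c[...,0]>=lo)&(c[...,0]<lo+.02)
    if k.sum()>5: print(nm,'x',round(lo,2),k.sum(),np.round(np.percentile(c[k],[5,50,95],axis=0),3).tolist())
# rack rect from top, z>.028
for nm,x0,x1,y0,y1,z0,z1 in(('rackall',.43,.63,-.02,.17,.004,.045),('frame',.45,.70,-.34,-.13,.004,.06)):
  k=(C[...,0]>x0)&(C[...,0]<x1)&(C[...,1]>y0)&(C[...,1]<y1)&(C[...,2]>z0)&(C[...,2]<z1)
  print(nm,cv2.minAreaRect(C[k][:,:2].astype(np.float32)*1000))
k=(C[...,0]>.45)&(C[...,0]<.55)&(C[...,1]>-.34)&(C[...,1]<-.13)&(C[...,2]>.038)&(C[...,2]<.06)
l,n=None,0
n,l,st,ct=cv2.connectedComponentsWithStats(k.astype(np.uint8))
for i in range(1,n):
  if st[i,4]>5: P=C[l==i]; print('post',st[i],P.mean(0).round(4),P.min(0).round(3),P.max(0).round(3))
E
```

```text
top x 0.47 172 [[0.474, 0.023, 0.068], [0.48, 0.08, 0.083], [0.487, 0.132, 0.087]]
top x 0.51 18 [[0.529, 0.019, 0.063], [0.529, 0.032, 0.075], [0.53, 0.048, 0.085]]
top x 0.53 130 [[0.531, 0.024, 0.064], [0.534, 0.084, 0.083], [0.54, 0.131, 0.087]]
top x 0.57 131 [[0.582, 0.017, 0.062], [0.585, 0.063, 0.082], [0.589, 0.123, 0.087]]
top x 0.59 95 [[0.59, 0.028, 0.08], [0.594, 0.088, 0.084], [0.597, 0.13, 0.087]]
scene x 0.47 373 [[0.471, 0.016, 0.062], [0.475, 0.068, 0.075], [0.482, 0.129, 0.084]]
scene x 0.51 183 [[0.526, 0.015, 0.062], [0.528, 0.047, 0.072], [0.53, 0.098, 0.083]]
scene x 0.53 141 [[0.53, 0.016, 0.062], [0.532, 0.101, 0.077], [0.537, 0.131, 0.084]]
scene x 0.57 324 [[0.579, 0.011, 0.061], [0.583, 0.062, 0.074], [0.588, 0.123, 0.084]]
scene x 0.59 41 [[0.59, 0.012, 0.067], [0.592, 0.063, 0.083], [0.597, 0.123, 0.084]]
rackall ((529.4489135742188, 74.80204010009766), (190.06712341308594, 196.88986206054688), 89.61262512207031)
frame ((573.514404296875, -234.94102478027344), (207.9486541748047, 246.1953582763672), 89.64127349853516)
post [288 196   9  12  77] [ 0.5225 -0.1743  0.0482] [ 0.505 -0.188  0.039] [ 0.54  -0.163  0.053]
post [325 199   9  12  81] [ 0.5143 -0.2925  0.0478] [ 0.497 -0.306  0.038] [ 0.532 -0.279  0.054]
```

View pics/topz.png

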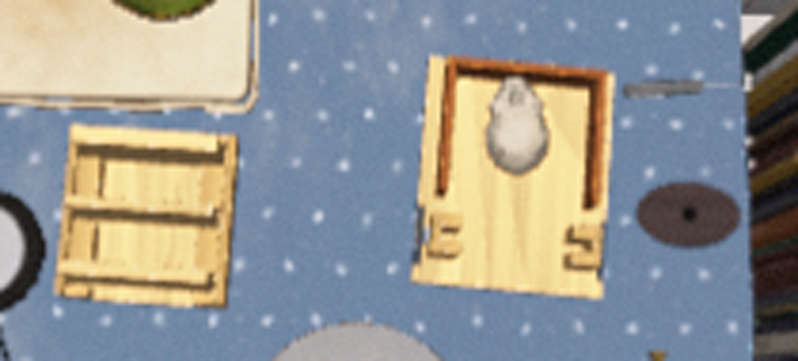

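View pics/scz.png

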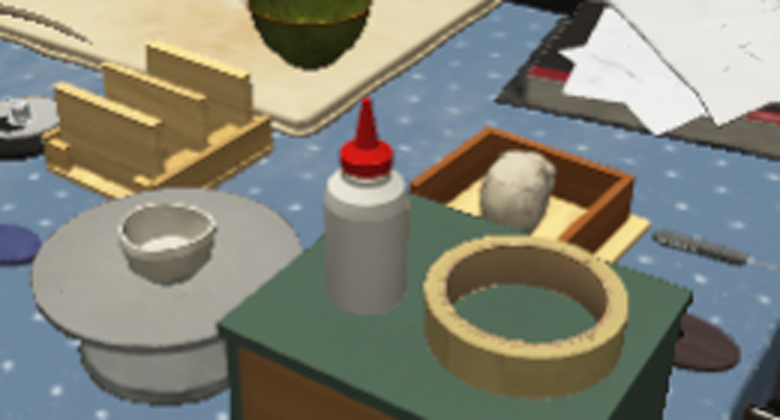

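The top view shows the rack with three bars or board tops at rows ~148, 212 and 275 of the crop. The frame's two posts are at about (445,235) and (582,245), with the skull behind them, the pin tool at (665,88) and the rib at (688,214). The scene view also shows a turntable with a bowl, and a green box with a bottle and a tape roll on the robot's side. I'll refine the axes and the obstacle heights.

```bash
python3 - <<'E'
from h import *
C=cloud('top',np.load('top.npy')); S=cloud('scene',np.load('scene.npy'))
for nm,c in(('top',C),('scene',S)):
  for x0 in(.48,.534,.589):
    m=(abs(c[...,0]-x0)<.018)&(c[...,1]>0)&(c[...,1]<.15)&(c[...,2]>.074)&(c[...,2]<.092)
    P=c[m]; v=cv2.fitLine(P[:,:2].astype(np.float32),cv2.DIST_HUBER,0,.01,.01).ravel()
    yaw=np.arctan2(-v[0]*np.sign(v[1]),abs(v[1])); n=np.array([np.cos(yaw),np.sin(yaw)]); e=np.array([-n[1],n[0]])
    a=P[:,:2]@n; b=P[:,:2]@e
    bl=np.percentile(b,[1,99]); mid=n*np.median(a)+e*bl.mean()
    print(nm,x0,m.sum(),'yaw',round(yaw,3),'mid',mid.round(4),'thick',np.percentile(a,[5,95]).round(4),'len',round(np.ptp(bl),3))
# frame walls / base
k=(C[...,0]>.53)&(C[...,0]<.70)&(C[...,1]>-.335)&(C[...,1]<-.14)&(C[...,2]>.044)&(C[...,2]<.058)
print('walls',cv2.minAreaRect(C[k][:,:2].astype(np.float32)))
n,l,st,ct=cv2.connectedComponentsWithStats((np.load('top.npy')>0).astype(np.uint8)*((C[...,2]>.03)&(C[...,0]>.1)&(C[...,2]<1)).astype(np.uint8))
for i in range(1,n):
  if st[i,4]>30:
    P=C[l==i]; print('obj',st[i][4],P.min(0).round(2),P.max(0).round(2))
for d in (C,S):
  k=(d[...,0]>.1)&(d[...,0]<.46)&(d[...,1]>-.5)&(d[...,1]<.15)&(d[...,2]>.02)&(d[...,2]<.6)
  H={}
  for p in d[k]:
    q=(round(p[0]/.06),round(p[1]/.06)); H[q]=max(H.get(q,0),p[2])
  print({(round(a*.06,2),round(b*.06,2)):round(float(z),2) for (a,b),z in sorted(H.items())})
E
```

```text
top 0.48 156 yaw -0.043 mid [0.4807 0.0786] thick [0.4721 0.4824] len 0.119
top 0.534 117 yaw -0.043 mid [0.5343 0.0765] thick [0.5272 0.5347] len 0.117
top 0.589 189 yaw -0.046 mid [0.5899 0.0731] thick [0.5798 0.5925] len 0.118
scene 0.48 206 yaw -0.026 mid [0.4754 0.0746] thick [0.4702 0.4814] len 0.118
scene 0.534 166 yaw -0.04 mid [0.5301 0.0727] thick [0.5245 0.5324] len 0.12
scene 0.589 198 yaw -0.043 mid [0.5835 0.0693] thick [0.5767 0.5903] len 0.118
walls ((0.5987474918365479, -0.23885947465896606), (0.1378384530544281, 0.145662322640419), 86.00518035888672)
obj 44783 [ 0.1  -0.71  0.03] [ 1.28 -0.25  0.4 ]
obj 3552 [0.81 0.1  0.03] [0.98 0.31 0.28]
obj 5989 [ 0.78 -0.46  0.03] [ 1.08 -0.09  0.09]
obj 305 [0.94 0.42 0.03] [1.   0.49 0.06]
obj 1037 [0.69 0.   0.03] [0.81 0.13 0.09]
obj 121 [0.73 0.39 0.03] [0.78 0.44 0.04]
obj 1760 [0.47 0.19 0.03] [0.67 0.42 0.34]
obj 707 [ 0.55 -0.31  0.03] [ 0.67 -0.17  0.07]
obj 1204 [0.46 0.   0.03] [0.61 0.15 0.09]
obj 84 [ 0.51 -0.19  0.03] [ 0.54 -0.16  0.05]
obj 90 [ 0.5  -0.31  0.03] [ 0.53 -0.28  0.05]
obj 2816 [ 0.27 -0.19  0.07]
[... 979 characters left out ...]
): 0.19, (0.24, -0.36): 0.19, (0.24, -0.3): 0.16, (0.24, -0.24): 0.16, (0.24, -0.12): 0.07, (0.24, -0.06): 0.07, (0.3, -0.48): 0.12, (0.3, -0.42): 0.19, (0.3, -0.36): 0.19, (0.3, -0.3): 0.27, (0.3, -0.24): 0.16, (0.3, -0.18): 0.08, (0.3, -0.12): 0.11, (0.3, -0.06): 0.07, (0.3, 0.0): 0.07, (0.36, -0.48): 0.11, (0.36, -0.42): 0.19, (0.36, -0.36): 0.19, (0.36, -0.3): 0.16, (0.36, -0.18): 0.07, (0.36, -0.12): 0.11, (0.36, -0.06): 0.11, (0.36, 0.0): 0.07, (0.42, -0.48): 0.11, (0.42, -0.42): 0.16, (0.42, -0.36): 0.16, (0.42, -0.3): 0.16, (0.42, -0.24): 0.16, (0.42, -0.18): 0.07, (0.42, -0.12): 0.08, (0.42, -0.06): 0.07, (0.42, 0.0): 0.07, (0.48, -0.48): 0.05, (0.48, 0.0): 0.04, (0.48, 0.06): 0.03}
```

```bash
cat >> h.py <<'E'
from scipy.spatial.transform import Rotation as Ro
def rel(p,yaw,p0=None,rpy0=None):
    s=bot.observe(); R0=Ro.from_euler('xyz',s['tool_rot'] if rpy0 is None else rpy0)
    d=R0.inv().apply(np.array(p)-(s['position'] if p0 is None else p0))*100
    return d.round(2).tolist(),(R0.inv()*Ro.from_euler('xyz',[np.pi,0,yaw])).as_rotvec().round(3).tolist()
E
python3 - <<'E'
from h import *
for p,y in(((.30,.28,.30),2.2),((.40,.07,.30),1.528),((.532,.0745,.2),1.528)): print(rel(p,y))
E
```

```text
([-22.9, -28.45, -6.87], [-0.0, 0.0, 0.714])
([-37.39, -46.64, -6.87], [-0.0, 0.0, 1.386])
([-50.14, -43.22, 3.13], [-0.0, 0.0, 1.386])
```

Request:
move_arm([
  [[-22.9,-28.45,-6.87],[0,0,0.714],33],
  [[-22.9,-28.45,-6.87],[0,0,0.714],33],
  [[-22.9,-28.45,-6.87],[0,0,0.714],33],
  [[-22.9,-28.45,-6.87],[0,0,0.714],33],
  [[-22.9,-28.45,-6.87],[0,0,0.714],33],
  [[-22.9,-28.45,-6.87],[0,0,0.714],33],
  [[-22.9,-28.45,-6.87],[0,0,0.714],33],
  [[-22.9,-28.45,-6.87],[0,0,0.714],33],
  [[-22.9,-28.45,-6.87],[0,0,0.714],33],
  [[-37.39,-46.64,-6.87],[0,0,1.386],33],
  [[-37.39,-46.64,-6.87],[0,0,1.386],33],
  [[-37.39,-46.64,-6.87],[0,0,1.386],33],
  [[-37.39,-46.64,-6.87],[0,0,1.386],33],
  [[-37.39,-46.64,-6.87],[0,0,1.386],33],
  [[-37.39,-46.64,-6.87],[0,0,1.386],33],
  [[-37.39,-46.64,-6.87],[0,0,1.386],33],
], squeeze=20)

```text
clock: 2.03
position: [0.4015, 0.0658, 0.3004]
tool_rot: [3.14, 0.0, 1.518]
force: [-0.4, -0.4, 0.8]
grip_width: 0.0286
finger_force: 0.0
```

```bash
python3 - <<'E'
from h import *
s=bot.observe();print(s['clock'],s['position'].round(4),s['tool_rot'].round(4),s['qpos'].round(3),s['grip_width'],s['force'])
for z in(.2,.12): print(rel((.532,.0745,z),1.528))
E
```

```text
2.0333 [0.4015 0.0658 0.3004] [3.1402e+00 2.0000e-04 1.5182e+00] [-0.819  0.079  0.551  2.059 -0.048  1.015 -0.297] 0.028574795142076635 [-0.39359568 -0.37567513  0.78375638]
([1.56, 12.97, 10.06], [0.001, 0.0, -0.01])
([1.56, 12.96, 18.06], [0.001, 0.0, -0.01])
```

Request:
move_arm([
  [[1.56,12.97,10.06],[0,0,-0.01],40],
  [[1.56,12.97,10.06],[0,0,-0.01],40],
  [[1.56,12.97,10.06],[0,0,-0.01],40],
  [[1.56,12.97,10.06],[0,0,-0.01],40],
  [[1.56,12.97,14],[0,0,-0.01],40],
  [[1.56,12.97,18],[0,0,-0.01],40],
  [[1.56,12.97,18],[0,0,-0.01],40],
  [[1.56,12.97,18],[0,0,-0.01],40],
])

```text
clock: 2.7
position: [0.5295, 0.0798, 0.1196]
tool_rot: [-3.139, 0.001, 1.538]
force: [-0.3, -0.2, 1.4]
grip_width: 0.0341
finger_force: 0.0
```

```bash
python3 - <<'E'
from h import *
s=bot.observe();print(s['clock'],s['position'].round(4),s['tool_rot'].round(4),s['qpos'].round(3),s['grip_width'],s['force'])
for z in(.047,): print(rel((.532,.0745,z),1.528))
p,d=bot.grab_frame('scene');C=cloud('scene',d)
cv2.imwrite('pics/g1.png',cv2.resize(p[130:230,150:260,::-1],(660,600),interpolation=cv2.INTER_CUBIC))
E
```

```text
2.7 [0.5295 0.0798 0.1196] [-3.1385e+00  1.2000e-03  1.5376e+00] [-0.576  0.583  0.439  1.947 -0.373  0.695  0.058] 0.034138010398581865 [-0.31933676 -0.1910612   1.36968371]
([-0.51, 0.29, 7.26], [-0.003, 0.001, 0.01])
```

View pics/g1.png

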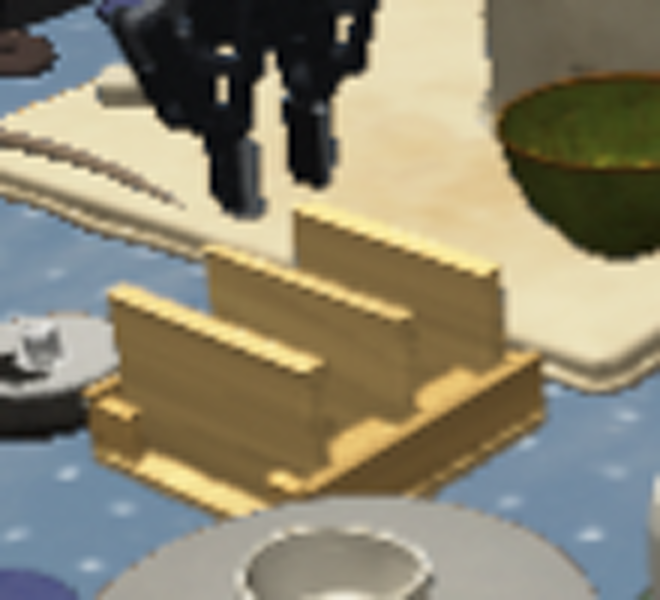

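The gripper stands open above the middle board, with fingertips at about (235,210) and (312,180) in the crop. All three boards stand upright. I'll descend on the middle one and pinch.

Request:
move_arm([
  [[-0.5,0.25,1],[0,0,0.01],40],
  [[-0.5,0.25,2],[0,0,0.01],40],
  [[-0.5,0.25,3],[0,0,0.01],40],
  [[-0.5,0.25,4],[0,0,0.01],40],
  [[-0.5,0.25,5],[0,0,0.01],40],
  [[-0.5,0.25,6],[0,0,0.01],40],
  [[-0.5,0.25,7.2],[0,0,0.01],40],
  [[-0.5,0.25,7.2],[0,0,0.01],40],
])

```text
clock: 3.42
position: [0.5316, 0.0748, 0.0457]
tool_rot: [-3.139, 0.001, 1.528]
force: [-0.8, -0.4, -0.3]
grip_width: 0.0343
finger_force: 0.0
```

Request:
move_arm([
  [[0,0,0],[0,0,0],0],
  [[0,0,0],[0,0,0],0],
  [[0,0,0],[0,0,0],0],
  [[0,0,0],[0,0,0],0],
  [[0,0,0],[0,0,0],0],
  [[0,0,0],[0,0,0],0],
  [[0,0,0],[0,0,0],0],
  [[0,0,0],[0,0,0],0],
])

```text
clock: 4.08
position: [0.5327, 0.075, 0.0481]
tool_rot: [3.141, -0.0, 1.528]
force: [-0.1, -0.1, 1.9]
grip_width: 0.0078
finger_force: 27.2
```

7.8 mm clearly means the 8 mm board. I'll grip it a little firmer and lift it straight up.

Request:
move_arm([
  [[0,0,0],[0,0,0],0],
  [[0,0,0],[0,0,0],0],
  [[0,0,-0.7],[0,0,0],0],
  [[0,0,-1.5],[0,0,0],0],
  [[0,0,-3],[0,0,0],0],
  [[0,0,-4.5],[0,0,0],0],
  [[0,0,-6.5],[0,0,0],0],
  [[0,0,-8.5],[0,0,0],0],
  [[0,0,-11],[0,0,0],0],
  [[0,0,-13.5],[0,0,0],0],
  [[0,0,-15.5],[0,0,0],0],
  [[0,0,-15.5],[0,0,0],0],
  [[0,0,-15.5],[0,0,0],0],
], squeeze=50)

```text
clock: 5.17
position: [0.5329, 0.0751, 0.2042]
tool_rot: [3.14, -0.001, 1.528]
force: [-0.1, 0.0, -2.4]
grip_width: 0.0073
finger_force: 50.4
```

```bash
python3 - <<'E'
from h import *
s=bot.observe();print(s['clock'],s['position'].round(4),s['tool_rot'].round(4),s['qpos'].round(3),s['grip_width'],s['force'],s['moment'])
for z in(.20,.14): print(rel((.518,-.235,z),1.501))
E
```

```text
5.1667 [0.5329 0.0751 0.2042] [ 3.1397e+00 -1.0000e-03  1.5279e+00] [-0.631  0.465  0.521  1.88  -0.297  0.872 -0.006] 0.007269390537155081 [-0.13253132  0.02632776 -2.44893126] [ 0.01567596  0.05511724 -0.01208672]
([-31.05, -0.16, 0.39], [0.002, -0.001, 0.027])
([-31.06, -0.17, 6.39], [0.002, -0.001, 0.027])
```

Request:
move_arm([
  [[-2,0,0.4],[0,0,0],0],
  [[-4.5,0,0.4],[0,0,0],0],
  [[-7.5,0,0.4],[0,0,0],0],
  [[-10.5,0,0.4],[0,0,0.01],0],
  [[-13.5,-0.1,0.4],[0,0,0.01],0],
  [[-16.5,-0.1,0.4],[0,0,0.015],0],
  [[-19.5,-0.1,0.4],[0,0,0.02],0],
  [[-22.5,-0.15,0.4],[0,0,0.02],0],
  [[-25.5,-0.15,0.4],[0,0,0.027],0],
  [[-28.5,-0.15,0.4],[0,0,0.027],0],
  [[-30.3,-0.15,1],[0,0,0.027],0],
  [[-31,-0.15,3],[0,0,0.027],0],
  [[-31,-0.15,5],[0,0,0.027],0],
  [[-31,-0.15,6.4],[0,0,0.027],0],
  [[-31,-0.15,6.4],[0,0,0.027],0],
  [[-31,-0.15,6.4],[0,0,0.027],0],
  [[-31,-0.15,6.4],[0,0,0.027],0],
])

```text
clock: 6.58
position: [0.5179, -0.2348, 0.1395]
tool_rot: [3.141, 0.0, 1.501]
force: [-0.1, 0.2, -0.4]
grip_width: 0.0074
finger_force: 50.2
```

```bash
python3 - <<'E'
from h import *
s=bot.observe();print(s['clock'],s['position'].round(4),s['tool_rot'].round(4),s['qpos'].round(3),s['grip_width'],s['force'],s['moment'])
for n in('top','scene'):
  p,d=bot.grab_frame(n);c=cloud(n,d);np.save('h_'+n,d);np.save('hp_'+n,p)
  for r in bot.trace(n,'board_a_mid')[:3]:
    P=c[r['mask']&(d>0)]; 
    if len(P): print(n,round(r['conf'],2),r['bbox'],np.percentile(P,[2,50,98],axis=0).round(4).tolist())
p=np.load('hp_top.npy');q=np.load('hp_scene.npy')
a=cv2.resize(p[140:235,270:350,::-1],(505,600),interpolation=cv2.INTER_CUBIC)
cv2.imwrite('pics/h1.png',a)
cv2.imwrite('pics/h2.png',cv2.resize(q[140:260,250:400,::-1],(750,600),interpolation=cv2.INTER_CUBIC))
E
```

```text
6.5833 [ 0.5179 -0.2348  0.1395] [3.1415e+00 2.0000e-04 1.5007e+00] [-0.014  0.602  0.481  1.852 -0.382  0.779  0.601] 0.007383144888492877 [-0.09171028  0.21780007 -0.39166042] [-0.0189926   0.00520521 -0.03490304]
top 0.87 [194.0, 173.5, 233.6, 183.1] [[0.5814, 0.0153, 0.0044], [0.5857, 0.0661, 0.0792], [0.6135, 0.1253, 0.0871]]
scene 0.89 [201.9, 162.6, 235.7, 193.5] [[0.5789, 0.0108, 0.0161], [0.5824, 0.0652, 0.056], [0.5912, 0.1222, 0.0841]]
scene 0.45 [165.9, 182.1, 241.2, 219.0] [[0.4601, -0.0017, 0.0015], [0.536, 0.0217, 0.0241], [0.5953, 0.1417, 0.0399]]
```

View pics/h1.png

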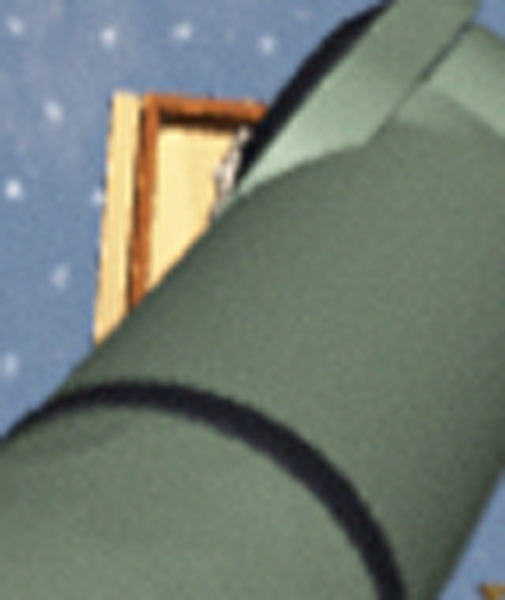

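View pics/h2.png

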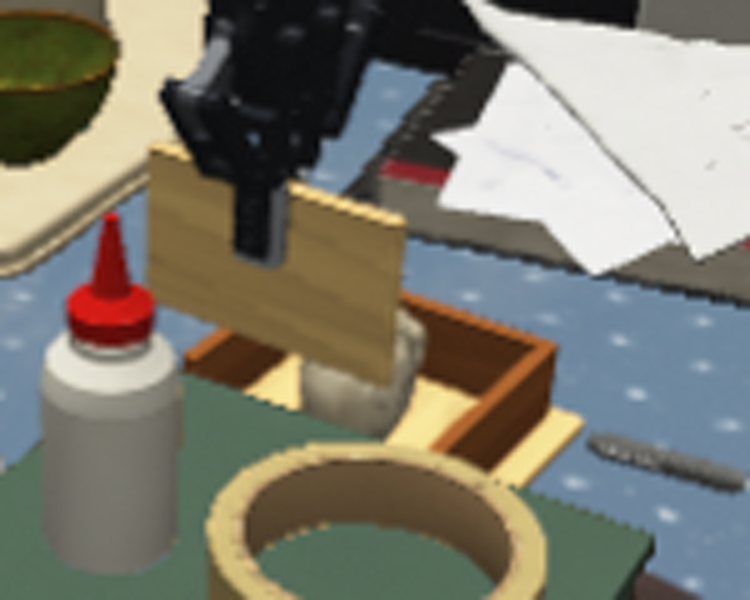

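The top view is blocked by the arm. The scene view shows the board level in the fingers, with ends at columns ~150 and ~403 of the crop, over the frame and with the skull behind it. I'll measure the board's ends and the frame walls in the same scene camera.

```bash
python3 - <<'E'
from h import *
yaw=-.07;n=np.array([np.cos(yaw),np.sin(yaw)]);e=np.array([-n[1],n[0]])
S=cloud('scene',np.load('h_scene.npy'));S0=cloud('scene',np.load('scene.npy'));T0=cloud('top',np.load('top.npy'))
def co(c): return np.dstack([c[...,:2]@n,c[...,:2]@e,c[...,2]])
tc=np.array([.5179,-.2348]);print('tcp n,e',tc@n,tc@e)
c=co(S);m=(abs(c[...,0]-tc@n)<.03)&(abs(c[...,1]-tc@e)<.08)&(c[...,2]>.105)&(c[...,2]<.165)
# per row ends, interior rows
for z in np.arange(.105,.17,.01):
  k=m&(abs(c[...,2]-z)<.005); 
  if k.sum()>20: print('board z',round(z,3),k.sum(),np.percentile(c[k][:,0],[5,50]).round(4),np.percentile(c[k][:,1],[0.5,99.5]).round(4))
P=S[m&(c[...,1]-tc@e>.015)]; v=cv2.fitLine(P[:,:2].astype(np.float32),cv2.DIST_HUBER,0,.01,.01).ravel();print('yaw side',np.arctan2(-v[0]*np.sign(v[1]),abs(v[1])))
for nm,c in(('scene',co(S0)),('top',co(T0))):
  w=(c[...,2]>.046)&(c[...,2]<.056)&(c[...,1]>-.30)&(c[...,1]<-.10)
  for nn in np.arange(.56,.70,.02):
    k=w&(abs(c[...,0]-nn)<.01)
    b=c[k][:,1]
    if k.sum()>3:
      L=b[b>-.15];R=b[b<-.24]
      print(nm,round(nn,2),'L',len(L) and np.percentile(L,[5,95]).round(4),'R',len(R) and np.percentile(R,[5,95]).round(4))
  k=w&(c[...,0]>.655)&(c[...,0]<.70)
  if k.sum(): print(nm,'back n',np.percentile(c[k][:,0],[3,97]).round(4))
# base in top: edges of z~.008
c=co(T0);
for nn in(.48,.56,.60):
  k=(abs(c[...,0]-nn)<.008)&(c[...,2]>.0045)&(c[...,2]<.06)&(c[...,1]>-.3)&(c[...,1]<-.1); b=c[k][:,1]; print('base e',nn,np.percentile(b,[0.5,99.5]).round(4))
k=(c[...,2]>.0045)&(c[...,2]<.012)&(abs(c[...,1]+.197)<.06)&(c[...,0]>.4)&(c[...,0]<.7);print('base n',np.percentile(c[k][:,0],[.5,99.5]).round(4))
k=(c[...,2]>.045)&(c[...,2]<.055)&(abs(c[...,0]-.53)<.03)
for lo,hi in((-.16,-.11),(-.28,-.235)):
  b=c[k&(c[...,1]>lo)&(c[...,1]<hi)]; print('post n,e',np.percentile(b[:,:2],[3,97],axis=0).round(4).tolist())
E
```

```text
tcp n,e 0.5330542435860262 -0.19800157422336184
board z 0.105 102 [0.5257 0.5277] [-0.2572 -0.1411]
board z 0.115 206 [0.5258 0.5276] [-0.2571 -0.1414]
board z 0.125 210 [0.526  0.5277] [-0.2575 -0.1413]
board z 0.135 200 [0.5259 0.5276] [-0.2574 -0.1412]
board z 0.145 202 [0.5199 0.5275] [-0.258  -0.1408]
board z 0.155 226 [0.5145 0.5273] [-0.2575 -0.1411]
board z 0.165 105 [0.5141 0.5274] [-0.2577 -0.1406]
yaw side -0.07766457
scene 0.56 L [-0.1395 -0.1334] R [-0.2644 -0.262 ]
scene 0.58 L [-0.1404 -0.1338] R [-0.2668 -0.2596]
scene 0.6 L [-0.1403 -0.1328] R [-0.2665 -0.2603]
scene 0.62 L [-0.1387 -0.1328] R [-0.2666 -0.2594]
scene 0.64 L [-0.1383 -0.1311] R [-0.2663 -0.2591]
scene 0.66 L [-0.1386 -0.1307] R [-0.2658 -0.2595]
scene 0.68 L [-0.1483 -0.1319] R [-0.2664 -0.2418]
scene back n [0.6572 0.6821]
top 0.56 L [-0.1397 -0.1342] R [-0.2482 -0.2449]
top 0.58 L [-0.1349 -0.1289] R [-0.2639 -0.258 ]
top 0.6 L [-0.1364 -0.1296] R [-0.2649 -0.2577]
top 0.62 L [-0.1355 -0.1286] R [-0.264  -0.2573]
top 0.64 L [-0.1366 -0.1299] R [-0.264 -0.258]
top 0.66 L [-0.1356 -0.1289] R [-0.2652 -0.2576]
top 0.68 L [-0.1468 -0.1303] R [-0.2639 -0.2412]
top back n [0.6567 0.6859]
base e 0.48 [-0.2835 -0.1337]
base e 0.56 [-0.2957 -0.1107]
base e 0.6 [-0.2768 -0.117 ]
base n [0.4275 0.6785]
post n,e [[0.5183, -0.1497], [0.5505, -0.1261]]
post n,e [[0.5176, -0.268], [0.5497, -0.2438]]
```

By the scene camera the board is centred between the walls to within about 0.5 mm. I'll lower it to just above the post tops, then creep down to feel.

Request:
move_arm([
  [[0,0,1.5],[0,0,0],0],
  [[0,0,3],[0,0,0],0],
  [[0,0,4.2],[0,0,0],0],
  [[0,0,4.6],[0,0,0],0],
  [[0,0,4.7],[0,0,0],0],
  [[0,0,4.8],[0,0,0],0],
  [[0,0,4.9],[0,0,0],0],
  [[0,0,4.95],[0,0,0],0],
  [[0,0,5.0],[0,0,0],0],
  [[0,0,5.05],[0,0,0],0],
  [[0,0,5.1],[0,0,0],0],
  [[0,0,5.15],[0,0,0],0],
  [[0,0,5.2],[0,0,0],0],
  [[0,0,5.25],[0,0,0],0],
  [[0,0,5.3],[0,0,0],0],
  [[0,0,5.3],[0,0,0],0],
])

```text
clock: 8.12
position: [0.5178, -0.2347, 0.0859]
tool_rot: [3.142, 0.0, 1.501]
force: [-0.1, 0.4, -1.3]
grip_width: 0.0074
finger_force: 50.2
```

Request:
move_arm([
  [[0,0,0.05],[0,0,0],0],
  [[0,0,0.1],[0,0,0],0],
  [[0,0,0.15],[0,0,0],0],
  [[0,0,0.2],[0,0,0],0],
  [[0,0,0.25],[0,0,0],0],
  [[0,0,0.3],[0,0,0],0],
  [[0,0,0.3],[0,0,0],0],
  [[0,0,0.3],[0,0,0],0],
])

```text
clock: 8.78
position: [0.5178, -0.2347, 0.083]
tool_rot: [3.142, 0.0, 1.501]
force: [1.2, -0.5, -1.7]
grip_width: 0.0072
finger_force: 50.2
```

Request:
move_arm([
  [[0,0,0.1],[0,0,0],0],
  [[0,0,0.2],[0,0,0],0],
  [[0,0,0.3],[0,0,0],0],
  [[0,0,0.4],[0,0,0],0],
  [[0,0,0.4],[0,0,0],0],
])

```text
clock: 9.2
position: [0.5178, -0.2347, 0.0788]
tool_rot: [-3.142, 0.0, 1.501]
force: [0.5, 0.3, -1.7]
grip_width: 0.0075
finger_force: 50.1
```

```bash
python3 - <<'E'
from h import *
s=bot.observe();print(s['clock'],s['position'].round(4),s['force'],s['moment'],s['grip_width'])
p,d=bot.grab_frame('scene');np.save('h_scene2',d)
cv2.imwrite('pics/i1.png',cv2.resize(p[150:250,270:380,::-1],(660,600),interpolation=cv2.INTER_CUBIC))
yaw=-.07;n=np.array([np.cos(yaw),np.sin(yaw)]);e=np.array([-n[1],n[0]])
S=cloud('scene',d);c=np.dstack([S[...,:2]@n,S[...,:2]@e,S[...,2]])
m=(abs(c[...,0]-.528)<.012)&(abs(c[...,1]+.199)<.064)&(c[...,2]>.06)
print('board top z',[round(float(np.percentile(c[m&(abs(c[...,1]-q)<.006)][:,2],98)),4) for q in(-.245,-.165,-.15)], np.percentile(c[m][:,1],[.5,99.5]))
E
```

```text
9.2 [ 0.5178 -0.2347  0.0788] [ 0.46211436  0.30751103 -1.65263502] [-0.04031554 -0.37983954  0.08168277] 0.007483108900584137
board top z [0.3528, 0.3587, 0.3774] [-0.26281954 -0.140434  ]
```

View pics/i1.png

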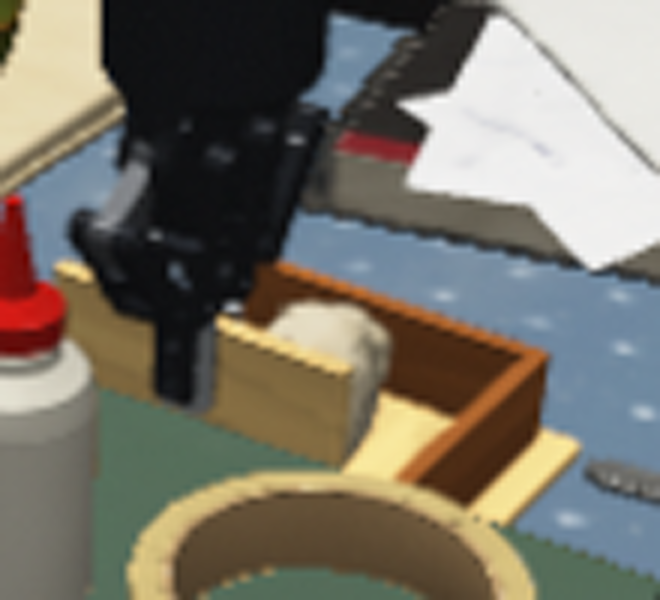

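The board's bottom looks lower than the post tops, its top edge lies level, and there is no upward force, so it has probably entered the grooves. I'll confirm with small nudges along the groove width (tool y).

Request:
move_arm([
  [[0,0.05,0],[0,0,0],0],
  [[0,0.1,0],[0,0,0],0],
  [[0,0.15,0],[0,0,0],0],
  [[0,0.15,0],[0,0,0],0],
])

```text
clock: 9.58
position: [0.5193, -0.2348, 0.079]
tool_rot: [-3.142, -0.0, 1.501]
force: [-0.3, 0.5, -1.5]
grip_width: 0.0073
finger_force: 50.3
```

```bash
python3 -c "
from h import *
s=bot.observe();print(s['position'].round(4),s['force'],s['moment'])"
```

```text
[ 0.5193 -0.2348  0.079 ] [-0.26682776  0.54961055 -1.46690575] [ 0.03072737  0.00336805 -0.04131546]
```

Request:
move_arm([
  [[0,-0.1,0],[0,0,0],0],
  [[0,-0.2,0],[0,0,0],0],
  [[0,-0.25,0],[0,0,0],0],
  [[0,-0.3,0],[0,0,0],0],
  [[0,-0.3,0],[0,0,0],0],
])

```text
clock: 10.0
position: [0.5174, -0.2347, 0.0793]
tool_rot: [3.139, 0.001, 1.501]
force: [7.6, -1.4, -3.9]
grip_width: 0.0075
finger_force: 49.8
```

```bash
python3 -c "
from h import *
s=bot.observe();print(s['position'].round(4),s['force'],s['moment'])"
```

```text
[ 0.5174 -0.2347  0.0793] [ 7.61382343 -1.35807046 -3.9144629 ] [-0.13740295 -1.73224443  0.0539882 ]
```

Captured: it is free at +1.5 mm and pushed back with 7.6 N at −1.5 mm. I'll centre it at about +0.9 mm and lower gently.

Request:
move_arm([
  [[0,0.24,0],[0,0,0],0],
  [[0,0.24,0],[0,0,0],0],
  [[0,0.24,0.1],[0,0,0],0],
  [[0,0.24,0.2],[0,0,0],0],
  [[0,0.24,0.3],[0,0,0],0],
  [[0,0.24,0.4],[0,0,0],0],
  [[0,0.24,0.5],[0,0,0],0],
  [[0,0.24,0.6],[0,0,0],0],
  [[0,0.24,0.7],[0,0,0],0],
  [[0,0.24,0.8],[0,0,0],0],
  [[0,0.24,0.9],[0,0,0],0],
  [[0,0.24,1.0],[0,0,0],0],
  [[0,0.24,1.0],[0,0,0],0],
])

```text
clock: 11.08
position: [0.5186, -0.2347, 0.0688]
tool_rot: [-3.141, -0.0, 1.501]
force: [0.5, 0.3, -0.8]
grip_width: 0.0076
finger_force: 50.4
```

```bash
python3 -c "
from h import *
s=bot.observe();print(s['position'].round(4),s['force'],s['moment'])"
```

```text
[ 0.5186 -0.2347  0.0688] [ 0.49743622  0.27305276 -0.83360084] [ 0.00773608 -0.01559736  0.04648493]
```

Free of contact. I'll go on down, with a check just before the base.

Request:
move_arm([
  [[0,0,0.1],[0,0,0],0],
  [[0,0,0.2],[0,0,0],0],
  [[0,0,0.3],[0,0,0],0],
  [[0,0,0.4],[0,0,0],0],
  [[0,0,0.5],[0,0,0],0],
  [[0,0,0.6],[0,0,0],0],
  [[0,0,0.7],[0,0,0],0],
  [[0,0,0.8],[0,0,0],0],
  [[0,0,0.9],[0,0,0],0],
  [[0,0,1.0],[0,0,0],0],
  [[0,0,1.1],[0,0,0],0],
  [[0,0,1.2],[0,0,0],0],
  [[0,0,1.3],[0,0,0],0],
  [[0,0,1.4],[0,0,0],0],
  [[0,0,1.5],[0,0,0],0],
  [[0,0,1.6],[0,0,0],0],
  [[0,0,1.7],[0,0,0],0],
  [[0,0,1.75],[0,0,0],0],
  [[0,0,1.8],[0,0,0],0],
  [[0,0,1.8],[0,0,0],0],
])

```text
clock: 12.75
position: [0.5186, -0.2347, 0.0509]
tool_rot: [-3.141, 0.0, 1.501]
force: [-0.5, 0.4, -1.4]
grip_width: 0.0069
finger_force: 50.4
```

Request:
move_arm([
  [[0,0,0.03],[0,0,0],0],
  [[0,0,0.06],[0,0,0],0],
  [[0,0,0.09],[0,0,0],0],
  [[0,0,0.12],[0,0,0],0],
  [[0,0,0.15],[0,0,0],0],
  [[0,0,0.18],[0,0,0],0],
  [[0,0,0.2],[0,0,0],0],
  [[0,0,0.2],[0,0,0],0],
])

```text
clock: 13.42
position: [0.5187, -0.2347, 0.049]
tool_rot: [-3.142, -0.0, 1.501]
force: [-0.5, -0.5, -1.7]
grip_width: 0.007
finger_force: 50.4
```

Request:
move_arm([
  [[0,0,0.03],[0,0,0],0],
  [[0,0,0.06],[0,0,0],0],
  [[0,0,0.09],[0,0,0],0],
  [[0,0,0.12],[0,0,0],0],
  [[0,0,0.14],[0,0,0],0],
  [[0,0,0.14],[0,0,0],0],
  [[0,0,0.14],[0,0,0],0],
])

```text
clock: 14.0
position: [0.5189, -0.2347, 0.0482]
tool_rot: [3.141, -0.0, 1.501]
force: [-2.2, 2.2, 11.1]
grip_width: 0.0077
finger_force: 52.4
```

Contact at +11 N, exactly at the home height. I'll let go and rise.

Request:
move_arm([
  [[0,0,0],[0,0,0],15],
  [[0,0,0],[0,0,0],25],
  [[0,0,0],[0,0,0],35],
  [[0,0,0],[0,0,0],35],
  [[0,0,0],[0,0,0],35],
  [[0,0,-1],[0,0,0],35],
  [[0,0,-2.5],[0,0,0],35],
  [[0,0,-4.5],[0,0,0],35],
  [[0,0,-7],[0,0,0],35],
  [[0,0,-10],[0,0,0],35],
  [[0,0,-13],[0,0,0],35],
  [[0,0,-16],[0,0,0],35],
  [[0,0,-20],[0,0,0],35],
  [[0,0,-20],[0,0,0],35],
], squeeze=20)

```text
clock: 15.17
position: [0.5204, -0.2363, 0.2548]
tool_rot: [3.133, 0.002, 1.5]
force: [1.8, 0.3, 0.7]
grip_width: 0.0298
finger_force: 0.0
```

```bash
python3 - <<'E'
from h import *
s=bot.observe();print(s['clock'],s['position'].round(4),s['force'],s['grip_width'])
p,d=bot.grab_frame('scene')
cv2.imwrite('pics/j1.png',cv2.resize(p[140:270,150:410,::-1],(780,390),interpolation=cv2.INTER_CUBIC))
yaw=-.07;n=np.array([np.cos(yaw),np.sin(yaw)]);e=np.array([-n[1],n[0]])
S=cloud('scene',d);c=np.dstack([S[...,:2]@n,S[...,:2]@e,S[...,2]])
m=(abs(c[...,0]-.53)<.012)&(abs(c[...,1]+.199)<.064)&(c[...,2]>.055)&(c[...,2]<.1)
print('board top z',[round(float(np.percentile(c[m&(abs(c[...,1]-q)<.007)][:,2],97)),4) for q in(-.245,-.22,-.2,-.18,-.155)])
E
```

```text
15.1667 [ 0.5204 -0.2363  0.2548] [1.8124634  0.27917703 0.7367511 ] 0.029759388794532663
board top z [0.0843, 0.0844, 0.0847, 0.0843, 0.0846]
```

View pics/j1.png

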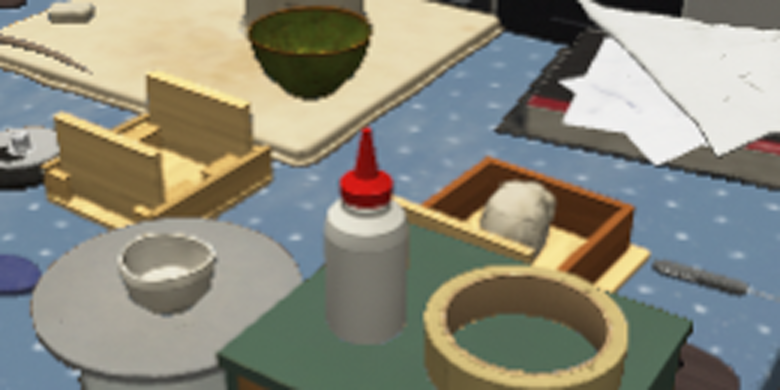

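The board stands level in the frame from about (395,200) to (532,250), with its top at 84 mm (83 mm nominal, and boards in the rack read 84 mm with the same camera). The two other boards, the skull and the tools look unchanged, so I'll hand in.

```bash
python3 -c "
from workcell import bot
print(bot.job_done())"
```

```text
the job is handed in; nothing more can be done
None
```

I put the 8 mm board (the middle one, the only one I pinched, reading 7.8 mm) into the front grooves, lowered it by feel until it stood home on the base, let go and handed the job in after about 15 s of robot time; the other two boards, the skull and the tools look undisturbed in the last picture.

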